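# Take the charged drill battery out of the push-latch charger

## Task

One of the three drill batteries in the charging station is full (all four bars of its gauge are green): push it gently down along its sloping bay until the latch lets go, let it spring up, draw it straight out and stand it upright on its base in the free part of the blue tray. Set it down gently, leave the two batteries that are still charging latched in their bays, and do not disturb anything else on the bench.

Things in the scene. Friction and masses are not known exactly. Their poses are not given: they have to be found in the camera images.
- charger: dark grey charging station fixed to the bench, 162 mm deep (x), 267 mm wide (y), 168 mm high; upright front 128 mm high at x = -44 mm, flat rear deck from x = +44 to +118 mm. Origin at bench level directly under the centre of its sloping face; x points away from the user who faces it, z up
- charger_face: the charger's sloping face, 96 mm up the slope by 267 mm, with three bay mouths, each 67 mm (x) by 51 mm (y), at y = -88, 0 and +88 mm. Origin in the face's centre, 148 mm above the bench; x up the slope, away from the user; z out of the face, 25 degrees from vertical, leaning to the user: the axis along which the batteries slide, with 1.5 mm play a side
- cradle0 (a joint): height in m of the sprung cradle under the battery in the bay at y = -88 mm of the face (0 latched, + up). Push-push latch, as in the other bays: at 0 the latch holds and the battery is flush with the face, nothing of it to grip. Pressed with about 5 to 9 N it sinks; about 7 mm down the latch lets go, and a firm stop follows at -9.5 mm. When the pressure is taken away the cradle rises at about 0.1 m/s
- cradle1 (a joint): height in m of the sprung cradle under the battery in the bay at y = 0 mm of the face (0 latched, + up). At its full +40 mm the battery stands 40 mm proud of the face, loose on its cradle, free to be gripped and slid out. Pressing a risen battery right down again latches it again
- cradle2 (a joint): height in m of the sprung cradle under the battery in the bay at y = 88 mm of the face (0 latched, + up). Works as the others
- pack_charged: the charged battery: black box with an orange cap, 64 mm (x) by 48 mm (y) by 115 mm (z), about 0.42 kg. Gauge with four GREEN bars on the cap's top, on its +x side. Origin in the centre of its underside, z towards the cap. It starts latched in one of the three bays. 48 mm is the width to grip, on the ribbed sides.
- pack_charged_top (a point): centre of the charged battery's flat top face (115 mm from its underside); press here
- pack_b: battery still charging, the same shape, gauge with one RED bar; latched in another bay. Origin in the centre of its underside
- pack_b_top (a point): centre of that battery's top face
- pack_c: the other battery still charging, the same shape, gauge with one RED bar; latched in the remaining bay. Origin in the centre of its underside
- pack_c_top (a point): centre of that battery's top face
- tray: blue open tray fixed to the bench, 220 mm (x) by 160 mm (y), 34 mm high, walls 4 mm, floor 4 mm thick with a black mat. Origin in the centre of its underside. The half towards its -x end is free; a tape measure lies in the +x half
- tape_measure: yellow tape measure, 55 x 65 x 36 mm, lying loose in the tray's +x half. Origin in the centre of its underside
- water_bottle: clear bottle with a pink label, 64 mm across, 200 mm high, loose on the bench. Origin in the centre of its underside
- mask_carton: white and green carton, 80 x 110 x 85 mm, loose on the bench. Origin in the centre of its underside
- turning_blank: round wood blank with bark, 100 mm across, 95 mm high, loose on the bench. Origin in the centre of its underside
- drill: orange and black cordless drill lying on its side without battery, about 190 x 170 x 56 mm, loose on the bench. Origin at bench level under its motor
- glue_jar: white jar with a blue lid, 72 mm across, 90 mm high, loose on the bench. Origin in the centre of its underside
- mallet: hammer with a wooden handle, 280 mm long, lying loose on the bench. Origin at bench level near the middle of its length
Mind the look-alikes: they are no part of the job. Leave any pink or turquoise look-alike of the pack_charged alone.

How it is judged (in metres and radians):
On the way, in this order (a step that is already met when the one before it is completed fails the run):
1. the charged battery is pushed at least 5.5 mm below flush (z of pack_charged_top in the frame of charger_face below -0.0055 m), for 0.04 s.
2. it has sprung up, more than 32 mm proud of the face (z of pack_charged_top in the frame of charger_face above 0.032 m), for 0.1 s.
3. it is drawn right out of its bay (z of pack_charged_top in the frame of charger_face above 0.117 m), for 0.1 s.
At the end, for the whole second after the job is handed in: the charged battery stands at rest and upright (within 0.08 rad) on the tray's floor, its origin within 80 mm of the tray's centre in the tray's x and 55 mm in y and 1 to 7 mm above the tray's underside; both other batteries are still latched flush with the face (within 4 mm) (angle between pack_charged's own z axis and vertical below 0.08 rad and x of pack_charged in the frame of tray between -0.08 and 0.08 m and y of pack_charged in the frame of tray between -0.055 and 0.055 m and z of pack_charged in the frame of tray between 0.001 and 0.007 m and linear speed of pack_charged below 0.02 m/s and z of pack_b_top in the frame of charger_face between -0.004 and 0.004 m and z of pack_c_top in the frame of charger_face between -0.004 and 0.004 m); the robot touches nothing.
It fails at once if a battery that is still charging is released or lifted (more than 10 mm proud) (z of any of pack_b_top, pack_c_top in the frame of charger_face above 0.01 m).
It fails at once if the charged battery is rammed into the charger (more than 80 N) (contact force between pack_charged and charger above 80 N).
It fails at once if the charged battery falls or is banged down (still faster than 0.3 m/s within 20 mm of the tray's underside) (linear speed of pack_charged above 0.3 m/s and z of pack_charged in the frame of tray below 0.02 m).
It fails at once if the tape measure is shifted by more than 20 mm (distance of tape_measure from where it was at the start of the episode above 0.02 m).
It fails at once if another thing on the bench is shifted by more than 30 mm (distance of any of water_bottle, mask_carton, turning_blank, drill, glue_jar, mallet from where it was at the start of the episode above 0.03 m).
It also fails if it takes over 45 s, if anything falls off the work surface, if the arm or the gripper's body presses on something with over 40 N, if the wrist force passes 120 N, or if a joint passes its speed limit or range.

## Robot

A 6-joint arm with a two-finger parallel gripper is mounted at the origin on the work surface. World frame = base frame: x ahead of the robot, y to its left, z up, the work surface at z = 0. Lengths are in m, angles in degrees, forces in N, time in s.
With the tool pointing down it reaches from about 0.25 to 0.725 m from the base axis. Payload 9.7 kg.
Tool frame: the origin (TCP) lies midway between the tips of the shut fingers; the grasp point (between the pads) lies 19 mm behind it (bot.grasp_offset is the distance from the TCP to the grasp point, in m); z points along the fingers, x is the direction in which the jaws open and shut, and the axes are right-handed (so a half turn about z gives the same grasp; the last joint's range is limited). The gripper opens to 85 mm and grips with 20 to 120 N. Pads are 22 mm wide; open, the fingers measure 114 mm over their backs; the gripper's body (76 mm by 85 mm) begins 54 mm behind the grasp point. The pads swing forward as they close: fully open they stand 13 mm farther back than shut.
Start: joints at [-69.156, 4.979, 10.078, 95.1, 0, 90], TCP at [0.196, -0.514, 0.231] pointing down, gripper open.
Joint ranges: [-179.16, 179.16], [-48.56, 103.87], [-65.8, 70.77], [-126.05, 130.52], [-82.76, 87.17], [-180, 180]. Speed limits (degrees/s): [127.2, 127.2, 147.25, 180, 180, 180].

## Interface

Orientations are given as [roll, pitch, yaw] about the fixed x, y, z axes, in that order (R = Rz(yaw) Ry(pitch) Rx(roll)).
In Python, from workcell import bot gives the robot as it stands.
- The arm moves only by the tool send_rows, never from a script. Its argument "targets" is a list of rows, each a list of 5 numbers: the closure, from 0 (fully open) to 1 (shut), then the shift along the world's x, y, z in mm, then the turn about the world's z in degrees. A call has 1 to 10 rows; each row is the pose to reach, as a shift and turn from the pose commanded when the call began; what a row does not reach only later rows make up. A row lasts 1/8 s, in which the tool goes at most 62.5 mm and 10.7 degrees, less where a joint would pass 70% of its speed; a pose out of reach is approached as far as the arm can. A call with a gripper value outside its range is refused whole. The fingers move at their own pace and stop on an object; "squeeze" is the grip in N (left out, the last holds). Time passes only in rows, so rows that repeat a pose let the fingers close. It gives the time, the measured TCP pose, the force and the opening at its end, in the units of the state.
- bot.get_obs(): the state, without advancing time (a new reading comes with each control period).
- bot.camera(name): name is "side" or "top"; returns a dict with "pixels" (480x640x3 uint8, red, green, blue), "intrinsics" (3x3 intrinsics, pixels), "view" (4x4, takes a point from world to camera coordinates). Camera axes: x right, y down, z forward; pixel columns grow to the right and rows downward; lengths in m; the calibration is good to about 2 mm. A picture is of the moment at which its call begins. There is no depth.
- bot.job_done(): hands the job in, once; it reports no verdict.
The state is a dict: "time": time; "q": joint angles; "qd": joint speeds; "joint_efforts": joint torques, N m; "ee_pos": TCP position; "tcp_rot": TCP orientation; "wrist_force": force on the tool from outside, world axes, zero at the start; "torque": the same for the moment, N m; "opening": finger opening in m.
Only numpy, scipy, OpenCV 4.12 (cv2) and the standard library are available. Lean on these libraries where they do the work, as an engineer would, in place of code of your own. Each camera call takes 0.05 s, during which the arm holds its last target.

## Working session

There is one attempt and no reset: what is moved stays moved. The work goes in short steps, Python scripts to look and compute and a tool call to move; the robot and the scene stay as the last step left them, time stands still between calls to the robot, and variables do not carry over. Pictures are saved under pics/ and viewed, and the job is handed in when it is done.

Besides the shell and the picture viewer there is one more tool, called after "Call:" as name(argument=value, ...) on one line, values as JSON. send_rows: Moves the arm, as the interface text tells. Its arguments: {"type":"object","properties":{"targets":{"type":"array","items":{"type":"array","items":{"type":"number"}}},"squeeze":{"type":"number"}},"required":["targets"]}

```bash
mkdir -p pics; ls; cat > h.py <<'E'
import numpy as np, cv2
from workcell import bot
def snap(n,f):
    c=bot.camera(n); cv2.imwrite('pics/'+f+'.png',c['pixels'][:,:,::-1]); np.savez('pics/'+f+'.npz',K=c['intrinsics'],V=c['view'],p=c['pixels']); return c
def load(f): return np.load('pics/'+f+'.npz')
def ray(c,u,v,z):
    K=c['K'];V=c['V']; d=V[:3,:3].T@np.linalg.inv(K)@[u,v,1]; o=-V[:3,:3].T@V[:3,3]
    return o+d*(z-o[2])/d[2]
def proj(c,P):
    P=np.atleast_2d(P); q=(c['V'][:3,:3]@P.T).T+c['V'][:3,3]; q=q@c['K'].T; return q[:,:2]/q[:,2:]
E
python3 - <<'E'
from h import *
for n in('side','top'):
    snap(n,n+'0'); c=load(n+'0'); print(n,c['K'].round(1).tolist(),(-c['V'][:3,:3].T@c['V'][:3,3]).round(3),c['V'][:3,:3].round(2).tolist())
print(bot.get_obs())
E
```

```text
pics
side [[466.2, 0.0, 323.1], [0.0, 466.2, 234.9], [0.0, 0.0, 1.0]] [0.252 0.995 0.664] [[-0.97, -0.24, 0.03], [-0.14, 0.46, -0.88], [0.19, -0.85, -0.48]]
top [[467.2, 0.0, 315.9], [0.0, 467.2, 238.6], [0.0, 0.0, 1.0]] [ 0.333 -0.004  1.26 ] [[0.0, -1.0, 0.0], [-0.99, -0.0, -0.14], [0.14, -0.0, -0.99]]
{'time': 0.1, 'q': array([-6.91561276e+01,  5.00812423e+00,  1.00379969e+01,  9.50995469e+01,
        4.95712838e-04,  8.99995668e+01]), 'qd': array([ 0.07344536, -0.07121621,  0.11382022,  0.06967054, -0.03067875,
       -0.14550907]), 'joint_efforts': array([ 2.36678403e-03, -5.21564054e+01,  4.65651977e+01,  1.60637079e-02,
        9.39895244e-05, -2.70473180e-06]), 'ee_pos': array([ 0.19562952, -0.5138059 ,  0.23064335]), 'tcp_rot': array([-1.79999504e+02,  6.96742421e-02, -6.91556944e+01]), 'wrist_force': array([0.70271536, 1.18518856, 0.2031107 ]), 'torque': array([ 0.02659715,  0.01181902, -0.06666153]), 'opening': 0.08533828507314467}
```

View pics/top0.png

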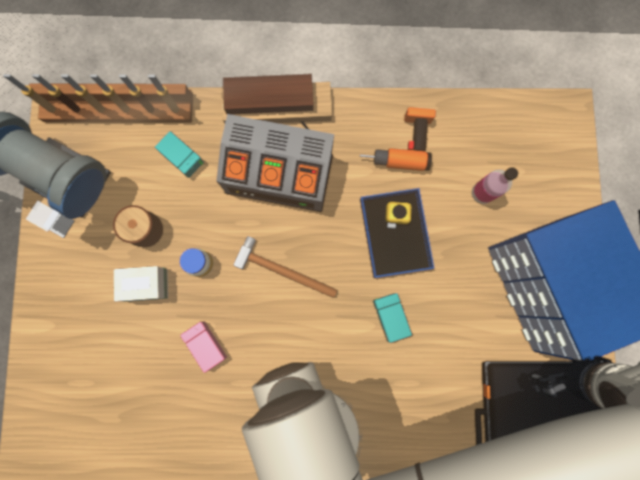

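View pics/side0.png

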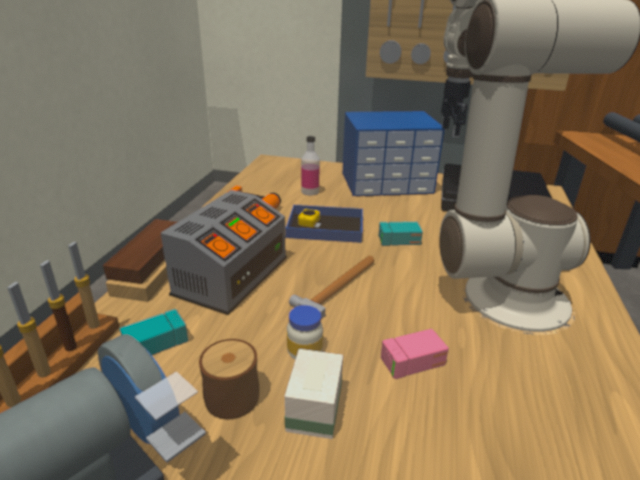

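```bash
python3 - <<'E'
from h import *
p=load('top0')['p'][:,:,::-1]
a=cv2.resize(p[100:220,205:345],None,fx=5,fy=5,interpolation=cv2.INTER_CUBIC)
cv2.imwrite('pics/ct.png',a)
a=cv2.resize(p[180:285,350:445],None,fx=5,fy=5,interpolation=cv2.INTER_CUBIC)
cv2.imwrite('pics/tt.png',a)
p=load('side0')['p'][:,:,::-1]
a=cv2.resize(p[180:320,150:300],None,fx=4,fy=4,interpolation=cv2.INTER_CUBIC)
cv2.imwrite('pics/cs.png',a)
# orange/dark blue segmentation
for n in('top0','side0'):
    c=load(n);hsv=cv2.cvtColor(c['p'],cv2.COLOR_RGB2HSV)
    m=cv2.inRange(hsv,(3,170,140),(14,255,255))
    k,l,s,ce=cv2.connectedComponentsWithStats(m)
    for i in range(1,k):
        if s[i,4]>60: print(n,'orange',s[i],ce[i].round(1))
    m=cv2.inRange(hsv,(45,120,100),(75,255,255));k,l,s,ce=cv2.connectedComponentsWithStats(m)
    for i in range(1,k):
        if s[i,4]>5: print(n,'green',s[i],ce[i].round(1))
E
```

```text
top0 orange [407 108  28  10 202] [420.5 112.8]
top0 orange [388 142  40  28 714] [407.7 158.2]
top0 orange [226 152  21  27 374] [236.3 166.8]
top0 orange [261 165  20  21 331] [270.8 175.1]
top0 orange [296 165  22  27 382] [306.3 179.9]
top0 green [265 161  15   5  37] [271.9 163.4]
side0 orange [ 563  131   77   52 1057] [608.3 152.9]
side0 orange [262 194  17  12 102] [271.9 199.3]
side0 orange [251 204  24  20 227] [262.2 214.3]
side0 orange [230 220  26  20 259] [243.2 229.7]
side0 orange [206 235  29  23 338] [220.3 246.2]
side0 orange [ 38 317  17  19  91] [ 46.  325.8]
side0 orange [  5 342  21  22 113] [ 14.8 352.2]
side0 orange [ 51 350  19  16  72] [ 59.7 356.3]
side0 orange [ 19 374  22  20 114] [ 29.9 383.7]
side0 green [229 217  10   9  27] [233.9 221.1]
side0 green [381 233   2   4   6] [381.7 234.5]
```

View pics/ct.png

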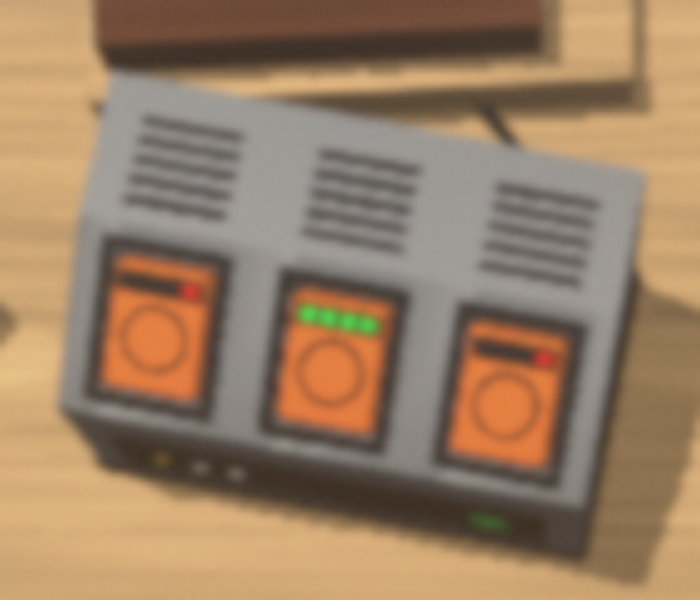

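View pics/tt.png

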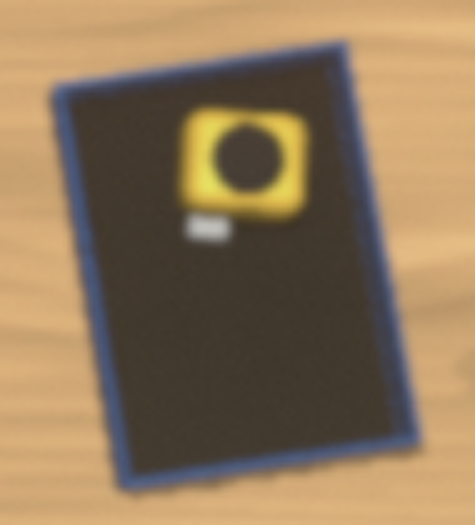

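View pics/cs.png

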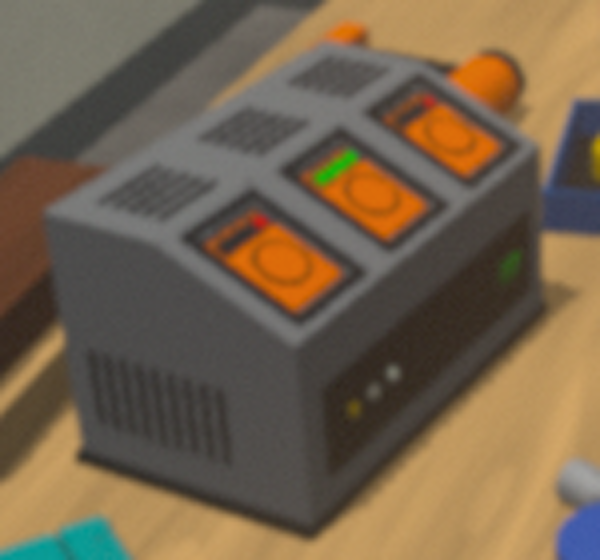

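```bash
python3 - <<'E'
from h import *
c=load('top0')
f=lambda u,v:(205+u/5,100+v/5)
def s(name,pts,z):
    P=[ray(c,*f(*p),z) for p in pts]; print(name,np.round(P,4).tolist()); return P
A=s('rear',[(115,72),(645,178)],.168)
B=s('front',[(65,408),(580,508)],.128)
# middle mouth
for nm,pts in (('L',[(105,235),(232,258),(215,420),(88,398)]),('M',[(280,268),(410,291),(385,452),(261,427)]),('R',[(458,302),(585,322),(562,485),(435,462)])):
    P=[ray(c,*f(*p),z) for p,z in zip(pts,(.162,.162,.134,.134))]; print(nm,np.mean(P,0).round(4))
for a in(A,B):
    d=a[0]-a[1]; print('yaw',np.degrees(np.arctan2(-d[0],d[1])),np.linalg.norm(d), 'mid',(a[0]+a[1])/2)
g=lambda u,v:(350+u/5,180+v/5)
T=[ray(c,*g(*p),.034) for p in((53,88),(347,42),(420,445),(122,490))]
print('tray',np.round(T,4).tolist(),np.mean(T,0)); print([np.linalg.norm(T[i]-T[i-1]) for i in range(4)])
d=(T[0]+T[1]-T[2]-T[3]);print('trayyaw',np.degrees(np.arctan2(d[1],d[0])))
print('tape',ray(c,*g(245,160),.036),ray(c,*g(208,240),.015))
# side check of middle ring centre (pix crop 372,192)
cs=load('side0'); print('side middle', ray(cs,150+372/4,180+192/4,.148), ray(c,*f(331,372),.148))
# all 3 y's
E
```

```text
rear [[0.795, 0.2081, 0.168], [0.7416, -0.0515, 0.168]]
front [[0.6363, 0.2358, 0.128], [0.5862, -0.0205, 0.128]]
L [0.6713 0.1862 0.148 ]
M [0.6555 0.1005 0.148 ]
R [0.639  0.0141 0.148 ]
yaw -11.60360706177128 0.2650807889642538 mid [0.76830533 0.07829609 0.168     ]
yaw -11.063334333677481 0.2611331838396204 mid [0.61127726 0.10763563 0.128     ]
tray [[0.6186, -0.1281, 0.034], [0.6443, -0.2868, 0.034], [0.4272, -0.3189, 0.034], [0.4032, -0.1618, 0.034]] [ 0.52332772 -0.22391215  0.034     ]
[np.float64(0.2179401270442535), np.float64(0.16077505166362627), np.float64(0.21951071285434737), np.float64(0.15886795434048648)]
trayyaw 8.644210938179583
tape [ 0.57906744 -0.22998999  0.036     ] [ 0.53922985 -0.21284646  0.015     ]
side middle [0.64728476 0.10309291 0.148     ] [0.64948511 0.10184319 0.148     ]
```

Call:
send_rows(targets=[[1,0,0,60,5],[1,0,60,100,15],[1,40,110,100,25],[1,80,160,100,35],[1,120,210,100,45],[1,160,260,100,55],[1,200,310,100,65],[1,240,360,100,75],[1,280,410,100,85],[1,320,450,100,95]])

```text
time: 1.35
ee_pos: [0.5088, -0.0702, 0.3313]
tcp_rot: [180.0, -0.0, 26.2]
wrist_force: [0.6, -2.6, 0.3]
opening: 0.0001
```

```bash
python3 -c "
from h import *
print(bot.get_obs())"
```

```text
{'time': 1.35, 'q': array([-7.84772276e+00,  3.55782975e+00,  1.99861300e+01,  1.06412929e+02,
       -7.92798493e-03,  5.59541880e+01]), 'qd': array([ 4.80353205e+01,  3.80116071e+01,  3.83475487e+01,  4.82214030e-01,
       -4.29135595e-02, -3.13933633e+01]), 'joint_efforts': array([ -3.9371945 , -54.92669106,  39.5244956 ,   0.57530187,
         0.21295921,   1.02340311]), 'ee_pos': array([ 0.50877944, -0.0701657 ,  0.3313411 ]), 'tcp_rot': array([ 1.79984825e+02, -8.29783527e-03,  2.61980893e+01]), 'wrist_force': array([ 0.56109462, -2.55456502,  0.26386798]), 'torque': array([-0.08214949, -0.02774211,  0.01880172]), 'opening': 0.00010444925902474564}
```

Call:
send_rows(targets=[[1,40,50,0,10],[1,80,100,0,20],[1,110,140,-30,30],[1,132,166,-70,40],[1,132,166,-110,50],[1,132,166,-131,53.3],[1,132,166,-131,53.3],[1,132,166,-131,53.3]])

```text
time: 2.35
ee_pos: [0.6402, 0.0938, 0.2015]
tcp_rot: [179.9, -0.0, 79.1]
wrist_force: [0.1, 0.5, 0.4]
opening: -0.0
```

```bash
python3 -c "
from h import *
c=snap('top','t1');c=snap('side','s1')
p=c['pixels'][:,:,::-1]
cv2.imwrite('pics/s1c.png',cv2.resize(p[120:320,130:330],None,fx=3,fy=3))
p=load('t1')['p'][:,:,::-1]
cv2.imwrite('pics/t1c.png',cv2.resize(p[100:250,205:365],None,fx=4,fy=4))
print(bot.get_obs())"
```

```text
{'time': 2.45, 'q': array([8.32755136e+00, 1.82109362e+01, 2.21995976e+01, 9.38661688e+01,
       6.41487835e-04, 1.92468140e+01]), 'qd': array([-0.03117262, -0.03964022, -0.10614853, -0.23016267,  0.05958374,
       -0.1369051 ]), 'joint_efforts': array([ 5.87225240e-02, -6.58443761e+01,  4.61189210e+01, -3.85670704e-03,
        1.49925814e-03,  1.60022668e-02]), 'ee_pos': array([0.6404134 , 0.09374396, 0.20185899]), 'tcp_rot': array([ 1.79884565e+02, -4.09838505e-02,  7.90807793e+01]), 'wrist_force': array([ 0.31681471,  0.62263222, -0.07823835]), 'torque': array([0.02020178, 0.02941047, 0.0372682 ]), 'opening': -0.00017699821737315793}
```

View pics/s1c.png

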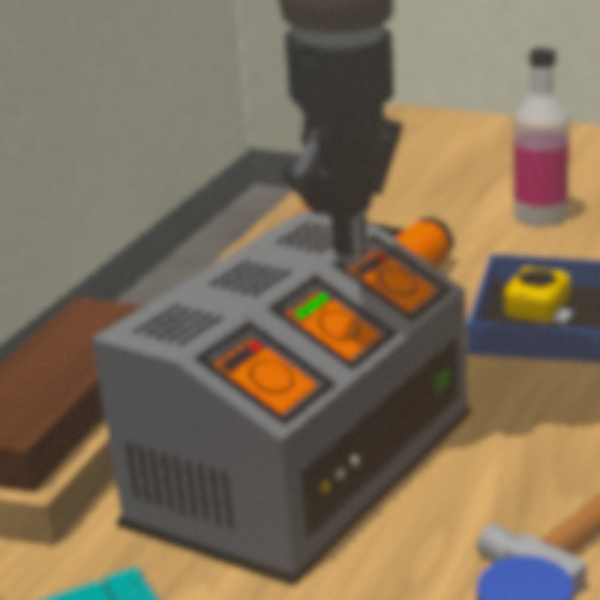

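View pics/t1c.png

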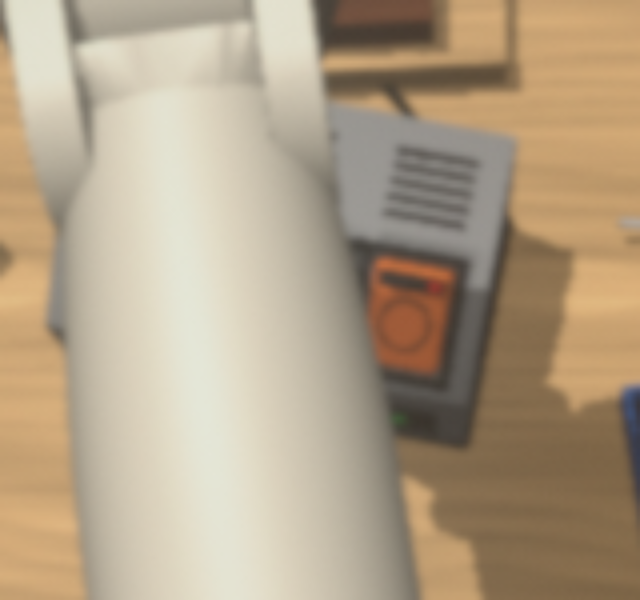

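Call:
send_rows(targets=[[1,7,8,-25,0],[1,7,8,-42,0],[1,7,8,-44,0],[1,7,8,-46,0],[1,7,8,-48,0],[1,7,8,-48,0]])

```text
time: 3.2
ee_pos: [0.647, 0.1017, 0.1527]
tcp_rot: [180.0, -0.0, 79.1]
wrist_force: [-0.7, -0.5, 0.9]
opening: 0.0004
```

```bash
python3 -c "
from h import *
c=snap('side','s2')
p=c['pixels'][:,:,::-1]
cv2.imwrite('pics/s2c.png',cv2.resize(p[160:300,170:310],None,fx=4,fy=4))
print(bot.get_obs()['ee_pos'],bot.get_obs()['wrist_force'])"
```

```text
[0.64701324 0.10175073 0.15270269] [ 0.33311863  0.25467561 -0.8459099 ]
```

View pics/s2c.png

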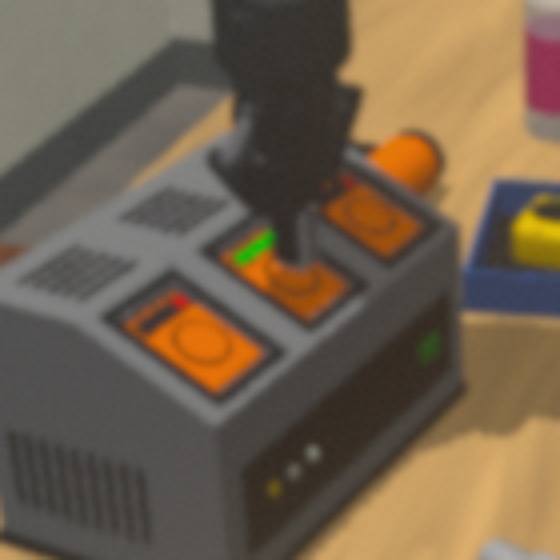

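Call:
send_rows(targets=[[1,0.4,-0.1,-0.9,0],[1,0.8,-0.2,-1.8,0],[1,1.2,-0.2,-2.7,0],[1,1.7,-0.3,-3.6,0],[1,2.1,-0.4,-4.5,0],[1,2.5,-0.5,-5.4,0],[1,2.5,-0.5,-5.4,0]])

```text
time: 4.12
ee_pos: [0.6493, 0.1013, 0.1476]
tcp_rot: [180.0, -0.0, 79.1]
wrist_force: [-3.8, 0.2, 6.1]
opening: 0.0002
```

Call:
send_rows(targets=[[1,0.4,-0.1,-0.9,0],[1,0.8,-0.2,-1.8,0],[1,1.2,-0.2,-2.7,0],[1,1.2,-0.2,-2.7,0]])

```text
time: 4.62
ee_pos: [0.6504, 0.1012, 0.145]
tcp_rot: [180.0, -0.0, 79.1]
wrist_force: [-4.4, 0.1, 6.8]
opening: 0.0003
```

```bash
python3 -c "
from h import *
c=snap('side','s3')
p=c['pixels'][:,:,::-1]
cv2.imwrite('pics/s3c.png',cv2.resize(p[160:300,170:310],None,fx=4,fy=4))
print(bot.get_obs()['ee_pos'],bot.get_obs()['wrist_force'])"
```

```text
[0.65044744 0.10113445 0.14507519] [-3.1210544   0.72906722  6.67373448]
```

View pics/s3c.png

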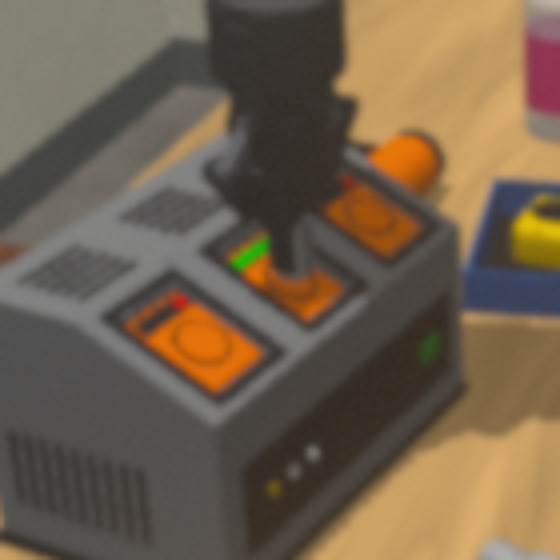

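Call:
send_rows(targets=[[1,0.4,-0.1,-0.9,0],[1,0.8,-0.2,-1.8,0],[1,0.8,-0.2,-1.8,0]])

```text
time: 5.05
ee_pos: [0.6512, 0.101, 0.1434]
tcp_rot: [180.0, -0.0, 79.1]
wrist_force: [-4.2, 0.1, 7.2]
opening: 0.0004
```

Call:
send_rows(targets=[[1,0.4,-0.1,-0.9,0],[1,0.4,-0.1,-0.9,0]])

```text
time: 5.3
ee_pos: [0.6516, 0.1009, 0.1425]
tcp_rot: [180.0, -0.0, 79.1]
wrist_force: [-4.3, 0.3, 7.5]
opening: 0.0001
```

```bash
python3 -c "
from h import *
c=snap('side','s4')
p=c['pixels'][:,:,::-1]
cv2.imwrite('pics/s4c.png',cv2.resize(p[160:300,170:310],None,fx=4,fy=4))
print(bot.get_obs()['ee_pos'],bot.get_obs()['wrist_force'])"
```

```text
[0.65161631 0.1008535  0.14251822] [-3.86380293 -0.1208199   6.95161332]
```

View pics/s4c.png

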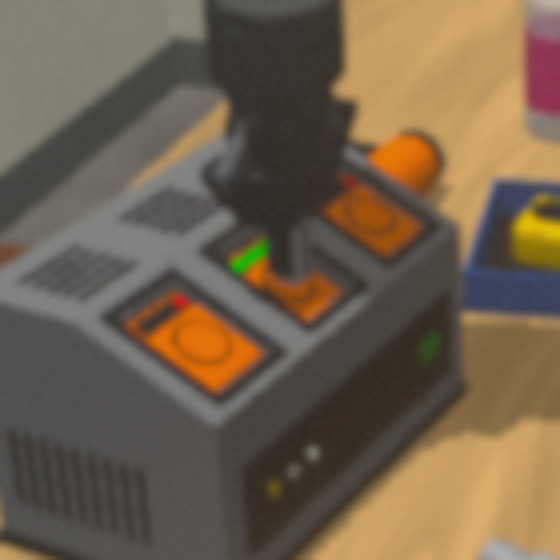

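Call:
send_rows(targets=[[1,0.4,-0.1,-0.9,0],[1,0.8,-0.2,-1.8,0],[1,0.8,-0.2,-1.8,0]])

```text
time: 5.72
ee_pos: [0.6524, 0.1007, 0.1407]
tcp_rot: [180.0, -0.0, 79.1]
wrist_force: [-3.8, -0.2, 7.1]
opening: 0.0001
```

Call:
send_rows(targets=[[1,0.4,-0.1,-0.9,0],[1,0.4,-0.1,-0.9,0]])

```text
time: 5.98
ee_pos: [0.6528, 0.1006, 0.1398]
tcp_rot: [180.0, -0.0, 79.1]
wrist_force: [-3.9, 0.1, 7.0]
opening: -0.0001
```

Call:
send_rows(targets=[[1,0.4,-0.1,-0.9,0],[1,0.4,-0.1,-0.9,0]])

```text
time: 6.22
ee_pos: [0.6531, 0.1006, 0.1397]
tcp_rot: [180.0, -0.0, 79.2]
wrist_force: [-7.4, -0.0, 12.1]
opening: 0.0001
```

Call:
send_rows(targets=[[1,-8,2,20,0],[1,-24,5,55,0],[1,-30,6,90,0],[0,-30,6,110,0],[0,-30,6,110,0],[0,-30,6,110,0]])

```text
time: 6.98
ee_pos: [0.6233, 0.1064, 0.247]
tcp_rot: [-180.0, 0.0, 79.1]
wrist_force: [0.3, 0.4, -0.2]
opening: 0.0543
```

```bash
python3 -c "
from h import *
c=snap('side','s5')
p=c['pixels'][:,:,::-1]
cv2.imwrite('pics/s5c.png',cv2.resize(p[120:300,150:330],None,fx=4,fy=4,interpolation=2))
print(bot.get_obs()['ee_pos'],bot.get_obs()['wrist_force'])"
```

```text
[0.62316154 0.10637225 0.24663528] [-0.10343205 -0.05421212 -0.2922692 ]
```

View pics/s5c.png

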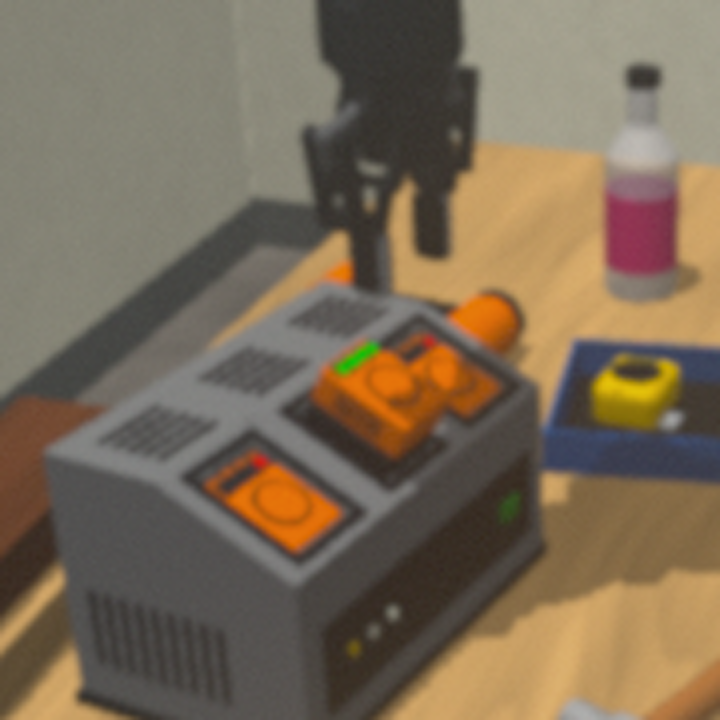

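```bash
python3 -c "
from h import *
c=load('s5'); r=ray(c,150+393/4,120+381/4,.181)
cx=np.array([np.cos(np.radians(-10.9)),np.sin(np.radians(-10.9))]);cy=np.array([-cx[1],cx[0]])
M=np.array([.6555,.1005]); d=r[:2]-M; print(r,d@cx,d@cy)
c=load('side0'); d=ray(c,150+372/4,180+192/4,.145)[:2]-M; print(d@cx,d@cy)
print(bot.get_obs()['ee_pos'],bot.get_obs()['opening'])"
```

```text
[0.63416911 0.09871764 0.181     ] -0.020609018654047108 -0.005783777529388953
-0.005320411333771026 -0.0036651126044970946
[0.62316154 0.10637225 0.24663528] 0.06182682439593334
```

Call:
send_rows(targets=[[0,21,-4.7,0,0],[0,21,-4.7,-40,0],[0,21,-4.7,-75,0],[0,21,-4.7,-85,0],[0,21,-4.7,-85,0]])

```text
time: 7.65
ee_pos: [0.644, 0.1016, 0.1625]
tcp_rot: [-179.9, 0.0, 79.1]
wrist_force: [-0.0, 0.7, 0.1]
opening: 0.0855
```

```bash
python3 -c "
from h import *
c=snap('side','s6')
p=c['pixels'][:,:,::-1]
cv2.imwrite('pics/s6c.png',cv2.resize(p[140:290,170:320],None,fx=5,fy=5,interpolation=2))
print(bot.get_obs()['ee_pos'],bot.get_obs()['wrist_force'],bot.get_obs()['opening'])"
```

```text
[0.64455051 0.10172789 0.16378809] [ 0.62723813 -0.07319753  0.74336905] 0.08557676712100538
```

View pics/s6c.png

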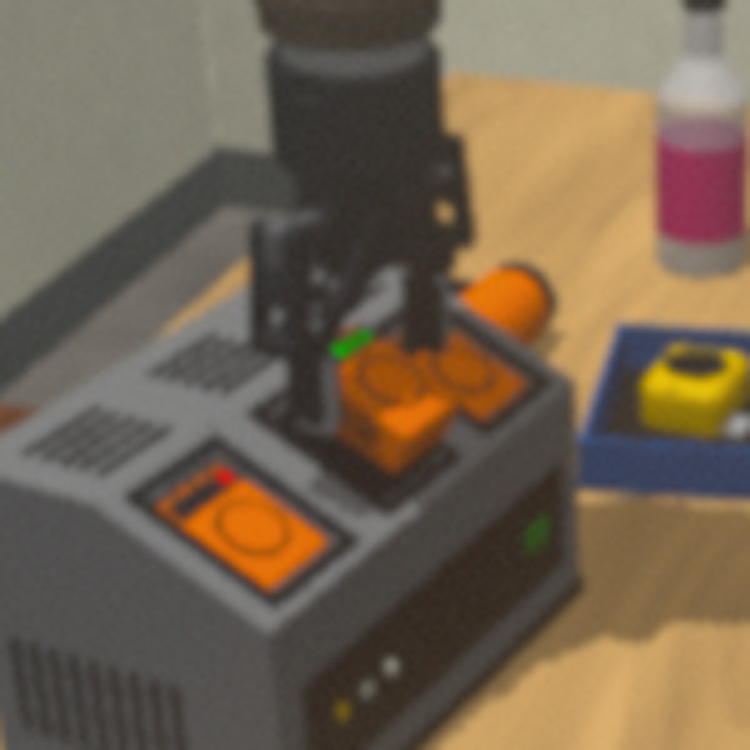

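```bash
python3 -c "
from h import *
c=load('s6')
a=np.radians(-10.9);cx=np.array([np.cos(a),np.sin(a),0]);cy=np.array([-cx[1],cx[0],0]);z=np.array([0,0,1.])
t=np.radians(25);n=-np.sin(t)*cx+np.cos(t)*z;fx=np.cos(t)*cx+np.sin(t)*z
M=np.array([.6555,.1005,.148])
f=lambda P:((proj(c,P)-[170,140])*5).round().tolist()
print('top corners',f([M+.04*n+sx*.032*fx+sy*.024*cy for sx in(1,-1) for sy in(1,-1)]))
print('mouth',f([M+sx*.0335*fx+sy*.0255*cy for sx in(1,-1) for sy in(1,-1)]))
T=np.array([.6442,.1016,.163])
print('tip+',f([T+.043*cy+.013*z+s*.011*cx for s in(1,-1)]),'tip-',f([T-.043*cy+.013*z+s*.011*cx for s in(1,-1)]))
"
```

```text
top corners [[292.0, 354.0], [351.0, 314.0], [404.0, 435.0], [460.0, 392.0]]
mouth [[262.0, 417.0], [325.0, 373.0], [378.0, 500.0], [436.0, 453.0]]
tip+ [[295.0, 419.0], [337.0, 430.0]] tip- [[399.0, 345.0], [439.0, 354.0]]
```

Call:
send_rows(squeeze=25, targets=[[0,-1,-0.5,-7,0],[0,-1,-0.5,-11,0],[0,-1,-0.5,-11,0],[1,-1,-0.5,-11,0],[1,-1,-0.5,-11,0],[1,-1,-0.5,-11,0],[1,-1,-0.5,-11,0],[1,-1,-0.5,-11,0],[1,-1,-0.5,-11,0]])

```text
time: 8.82
ee_pos: [0.6436, 0.1014, 0.1523]
tcp_rot: [180.0, -0.0, 79.2]
wrist_force: [-0.5, 2.0, 4.9]
opening: 0.0481
```

Call:
send_rows(targets=[[1,-2.1,0.4,4.5,0],[1,-4.2,0.8,9.1,0],[1,-8.3,1.6,18.1,0],[1,-12.5,2.4,27.2,0],[1,-16.6,3.2,36.2,0],[1,-16.6,3.2,36.2,0]])

```text
time: 9.57
ee_pos: [0.6264, 0.1044, 0.1888]
tcp_rot: [-180.0, 0.0, 79.1]
wrist_force: [2.0, -0.5, -1.9]
opening: 0.0476
```

```bash
python3 -c "
from h import *
c=snap('side','s7')
p=c['pixels'][:,:,::-1]
cv2.imwrite('pics/s7c.png',cv2.resize(p[120:290,160:330],None,fx=4,fy=4,interpolation=2))
print(bot.get_obs()['ee_pos'],bot.get_obs()['wrist_force'],bot.get_obs()['opening'])"
```

```text
[0.62658708 0.10435422 0.18832876] [ 2.29097171 -0.38983643 -1.70307014] 0.04801395337417134
```

View pics/s7c.png

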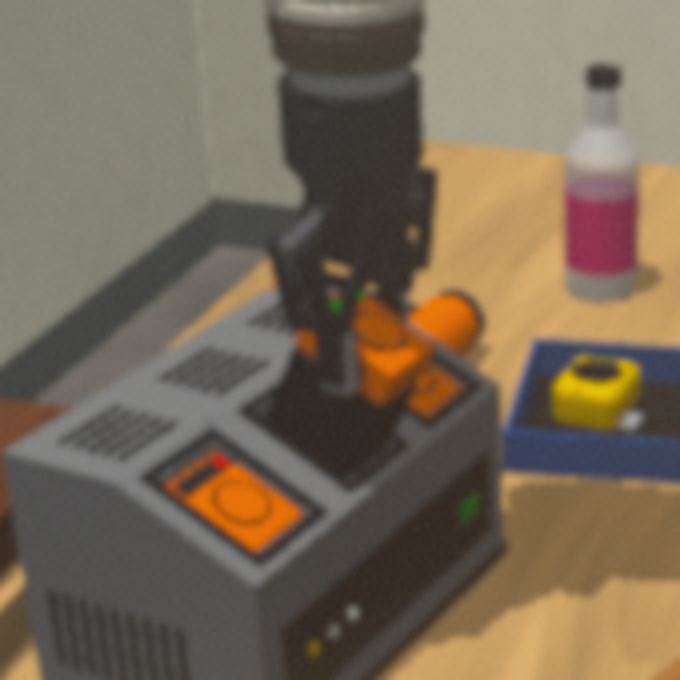

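Call:
send_rows(targets=[[1,-4.2,0.8,9.1,0],[1,-8.3,1.6,18.1,0],[1,-12.5,2.4,27.2,0],[1,-16.6,3.2,36.2,0],[1,-20.8,4,45.3,0],[1,-25,4.9,54.4,0],[1,-30,6,70,0],[1,-35,7,90,0],[1,-35,7,90,0]])

```text
time: 10.75
ee_pos: [0.5921, 0.1116, 0.2804]
tcp_rot: [179.8, -0.1, 79.2]
wrist_force: [0.2, 0.3, -3.4]
opening: 0.0477
```

```bash
python3 -c "
from h import *
c=snap('side','s8')
p=c['pixels'][:,:,::-1]
cv2.imwrite('pics/s8c.png',cv2.resize(p[80:290,160:370],None,fx=3,fy=3,interpolation=2))
print(bot.get_obs())"
```

```text
{'time': 10.8, 'q': array([ 1.06691977e+01,  1.39173998e+01,  2.56081897e+01,  1.01594311e+02,
       -1.03114869e-03,  2.15167566e+01]), 'qd': array([-0.1779816 ,  0.86905208, -1.82270414, -0.74765527, -0.0450378 ,
       -0.04399172]), 'joint_efforts': array([ 1.15954019e-01, -6.48480463e+01,  4.89046848e+01,  3.15985456e-01,
       -1.20788699e-02,  1.13879784e-02]), 'ee_pos': array([0.59207468, 0.11153882, 0.27894344]), 'tcp_rot': array([ 1.79909867e+02, -3.44264389e-02,  7.91524673e+01]), 'wrist_force': array([ 0.70187446,  0.21122336, -4.31893738]), 'torque': array([ 0.0040013 ,  0.05714123, -0.02236414]), 'opening': 0.0477668571949081}
```

View pics/s8c.png

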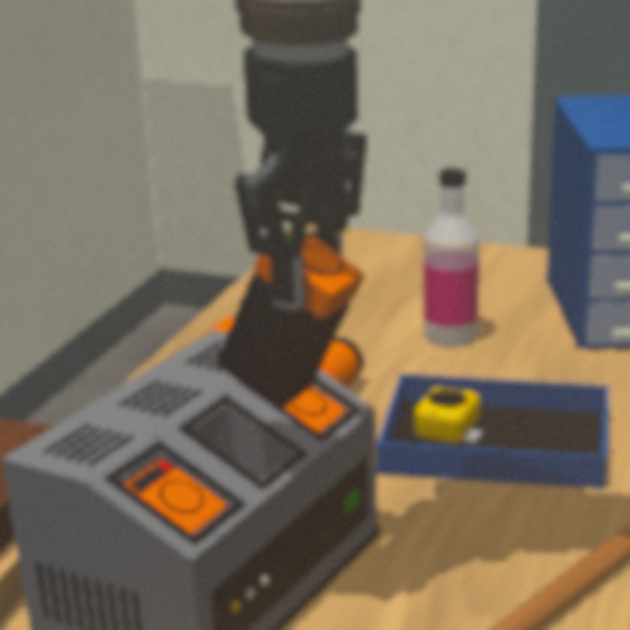

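Call:
send_rows(targets=[[1,-10,-20,10,-5],[1,-25,-55,10,-12],[1,-40,-95,10,-20],[1,-55,-135,10,-28],[1,-70,-175,10,-36],[1,-85,-215,0,-44],[1,-100,-255,-20,-52],[1,-112,-290,-50,-60],[1,-122,-318,-80,-68],[1,-125,-328,-100,-70.5]])

```text
time: 12.05
ee_pos: [0.4655, -0.2178, 0.1756]
tcp_rot: [-179.9, 0.1, 8.4]
wrist_force: [0.8, 0.5, -3.7]
opening: 0.0478
```

Call:
send_rows(targets=[[1,0,0,0,0],[1,0,0,0,0],[1,0,0,0,0]])

```text
time: 12.42
ee_pos: [0.4675, -0.2162, 0.1791]
tcp_rot: [180.0, -0.1, 8.7]
wrist_force: [0.1, 0.2, -3.7]
opening: 0.0477
```

```bash
python3 -c "
from h import *
c=snap('side','s9')
p=c['pixels'][:,:,::-1]
cv2.imwrite('pics/s9c.png',cv2.resize(p[80:280,240:440],None,fx=3,fy=3,interpolation=2))
c=snap('top','t9')
p=c['pixels'][:,:,::-1]
cv2.imwrite('pics/t9c.png',cv2.resize(p[150:300,330:480],None,fx=4,fy=4,interpolation=2))
print(bot.get_obs())"
```

```text
{'time': 12.525, 'q': array([-2.48320007e+01, -6.62826825e-01, -1.54798936e+00,  8.90464669e+01,
        2.29174418e-03,  5.64551745e+01]), 'qd': array([-0.22590249,  0.1248518 , -0.18371901, -0.23539506, -0.04736246,
       -0.00877276]), 'joint_efforts': array([-5.97285829e-02, -4.82118273e+01,  4.89929509e+01, -4.14424413e-02,
       -5.58027963e-02, -5.09113743e-03]), 'ee_pos': array([ 0.46734249, -0.21624681,  0.17885326]), 'tcp_rot': array([ 1.79964129e+02, -5.82501181e-02,  8.71284435e+00]), 'wrist_force': array([-0.65620991, -0.63174958, -2.69527557]), 'torque': array([ 0.07449128, -0.00574115,  0.03626153]), 'opening': 0.04730807336528345}
```

View pics/s9c.png

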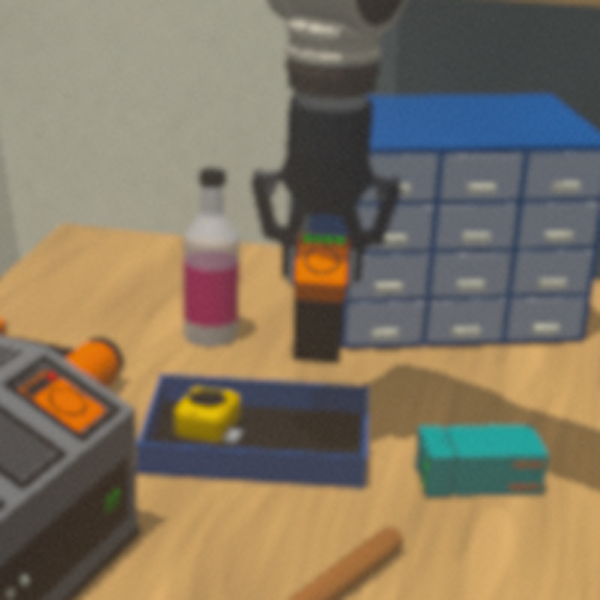

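View pics/t9c.png

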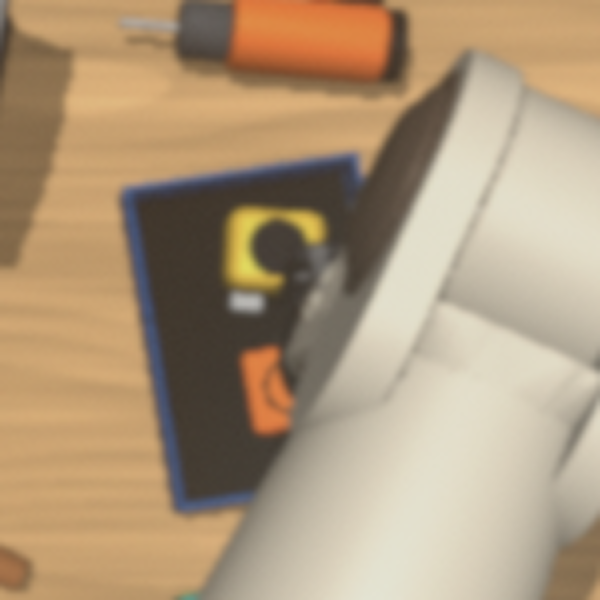

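Call:
send_rows(squeeze=20, targets=[[1,0,0,-25,0],[1,0,0,-50,0],[1,0,0,-70,0],[1,0,0,-80,0],[1,0,0,-83,0],[1,0,0,-85,0],[1,0,0,-87,0],[1,0,0,-87,0]])

```text
time: 13.52
ee_pos: [0.467, -0.2166, 0.0913]
tcp_rot: [180.0, -0.0, 8.6]
wrist_force: [0.1, -0.1, -3.4]
opening: 0.0473
```

Call:
send_rows(targets=[[1,0,0,-1,0],[1,0,0,-2,0],[1,0,0,-3,0],[1,0,0,-3,0]])

```text
time: 14.02
ee_pos: [0.4673, -0.2167, 0.0897]
tcp_rot: [179.9, -0.1, 8.6]
wrist_force: [-3.5, 2.3, 9.3]
opening: 0.048
```

Call:
send_rows(targets=[[1,0.5,-3,0,0],[1,0.9,-6,0,0],[1,1.4,-9,0,0],[1,1.8,-12,0,0],[1,2.3,-15,0,0],[1,2.3,-15,0,0]])

```text
time: 14.78
ee_pos: [0.4702, -0.2318, 0.0899]
tcp_rot: [179.9, -0.2, 8.6]
wrist_force: [0.0, 1.6, 7.5]
opening: 0.0476
```

```bash
python3 -c "
from h import *
c=snap('side','s10')
p=c['pixels'][:,:,::-1]
cv2.imwrite('pics/s10c.png',cv2.resize(p[120:260,270:410],None,fx=4,fy=4,interpolation=2))
print(bot.get_obs()['ee_pos'],bot.get_obs()['wrist_force'])"
```

```text
[ 0.47022005 -0.23181389  0.08981155] [0.53083629 1.03664397 7.36158817]
```

View pics/s10c.png

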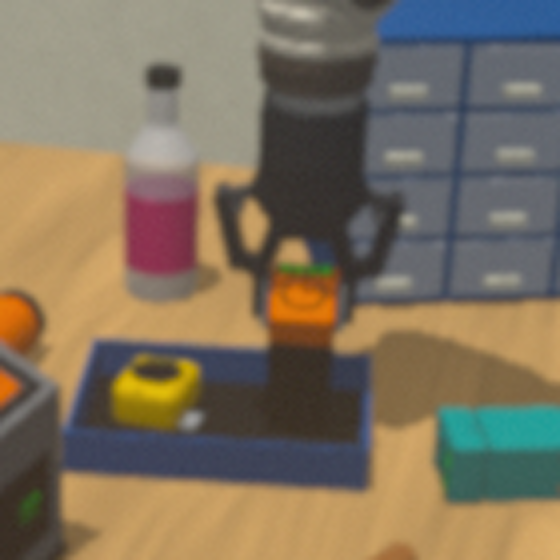

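Call:
send_rows(targets=[[1,0.5,-3,0,0],[1,0.9,-6,0,0],[1,1.4,-9,0,0],[1,1.8,-12,0,0],[1,2.3,-15,0,0],[1,2.3,-15,0,0]])

```text
time: 15.58
ee_pos: [0.4719, -0.2469, 0.0883]
tcp_rot: [180.0, -0.1, 8.6]
wrist_force: [4.8, 1.4, 4.1]
opening: 0.0479
```

```bash
python3 -c "
from h import *
c=snap('side','s11')
p=c['pixels'][:,:,::-1]
cv2.imwrite('pics/s11c.png',cv2.resize(p[120:260,270:410],None,fx=4,fy=4,interpolation=2))
print(bot.get_obs()['ee_pos'],bot.get_obs()['wrist_force'])"
```

```text
[ 0.47185951 -0.24683367  0.08833182] [3.55118156 2.23782528 4.87732956]
```

View pics/s11c.png

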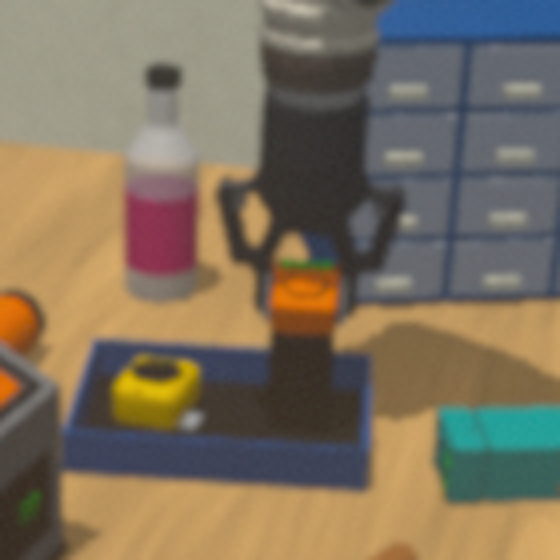

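Call:
send_rows(targets=[[1,0.5,-3,0,0],[1,0.9,-6,-0.5,0],[1,1.4,-9,-1,0],[1,1.8,-12,-1.5,0],[1,2.3,-15,-2,0],[1,2.3,-15,-2,0]])

```text
time: 16.38
ee_pos: [0.4731, -0.2618, 0.0855]
tcp_rot: [-180.0, 0.1, 8.6]
wrist_force: [0.5, 1.4, -1.6]
opening: 0.0476
```

```bash
python3 -c "
from h import *
c=snap('side','s12')
p=c['pixels'][:,:,::-1]
cv2.imwrite('pics/s12c.png',cv2.resize(p[150:250,290:390],None,fx=6,fy=6,interpolation=2))
c=snap('top','t12')
p=c['pixels'][:,:,::-1]
cv2.imwrite('pics/t12c.png',cv2.resize(p[170:290,340:460],None,fx=5,fy=5,interpolation=2))
print(bot.get_obs()['ee_pos'],bot.get_obs()['wrist_force'])"
```

```text
[ 0.47319593 -0.26170022  0.08558573] [-1.02785798 -0.4862206  -2.8094844 ]
```

View pics/s12c.png

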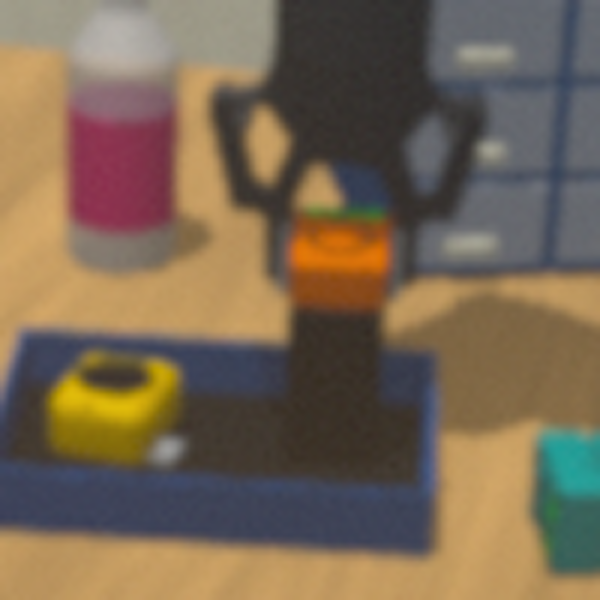

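View pics/t12c.png

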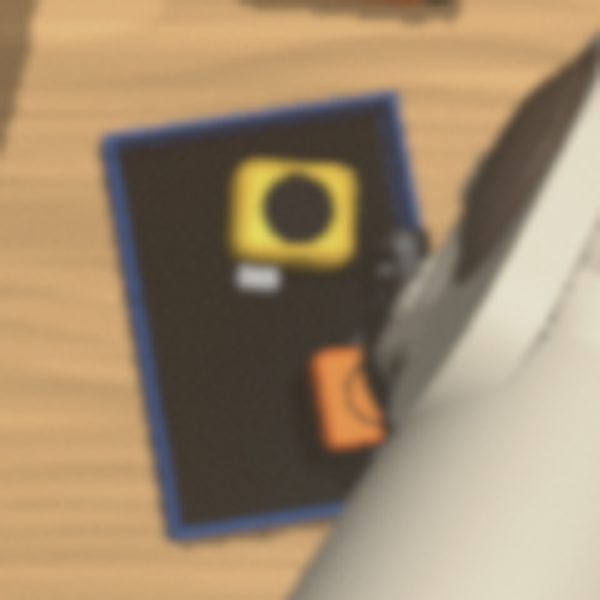

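Call:
send_rows(targets=[[1,0.2,-1,-1,0],[1,0.2,-1,-2,0],[1,0.2,-1,-2.5,0],[1,0.2,-1,-2.5,0]])

```text
time: 16.98
ee_pos: [0.4738, -0.2634, 0.0849]
tcp_rot: [179.9, -0.0, 8.6]
wrist_force: [-4.3, -1.4, 8.9]
opening: 0.0474
```

```bash
python3 -c "
from h import *
c=load('t12')
e=[ray(c,340+x/5,170+y/5,.117) for x,y in((312,352),(327,450))]
b=np.array([.150,-.9887,0]); T=np.array([.4732,-.2617,0])
print([(x-T)@b for x in e],np.linalg.norm(e[0]-e[1]))
c=load('s12')
for x,y,z in((340,207,.119),(340,275,.119)):
  r=ray(c,290+x/6,150+y/6,z);print(r,(r-T)@b)
print(bot.get_obs()['ee_pos'],bot.get_obs()['wrist_force'])
"
```

```text
[np.float64(-0.03671183953153059), np.float64(-0.03786548218565194)] 0.048973652690316276
[ 0.47734478 -0.29465571  0.119     ] 0.033205024045051816
[ 0.46119082 -0.21236777  0.119     ] -0.05057615543920748
[ 0.47383917 -0.26341436  0.08492566] [-4.27753478 -1.4083934   8.93427322]
```

Call:
send_rows(targets=[[1,0,0,-1,0],[1,0,0,-2,0],[1,0,0,-2,0]])

```text
time: 17.35
ee_pos: [0.4742, -0.2645, 0.0844]
tcp_rot: [179.7, -0.1, 8.6]
wrist_force: [-7.2, -4.3, 17.2]
opening: 0.0478
```

```bash
python3 -c "
from h import *
c=snap('side','s13')
p=c['pixels'][:,:,::-1]
cv2.imwrite('pics/s13c.png',cv2.resize(p[150:250,290:390],None,fx=6,fy=6,interpolation=2))
print(bot.get_obs()['ee_pos'],bot.get_obs()['wrist_force'])"
```

```text
[ 0.47426399 -0.26449234  0.0844411 ] [-7.12107095 -3.57274937 16.83960632]
```

View pics/s13c.png

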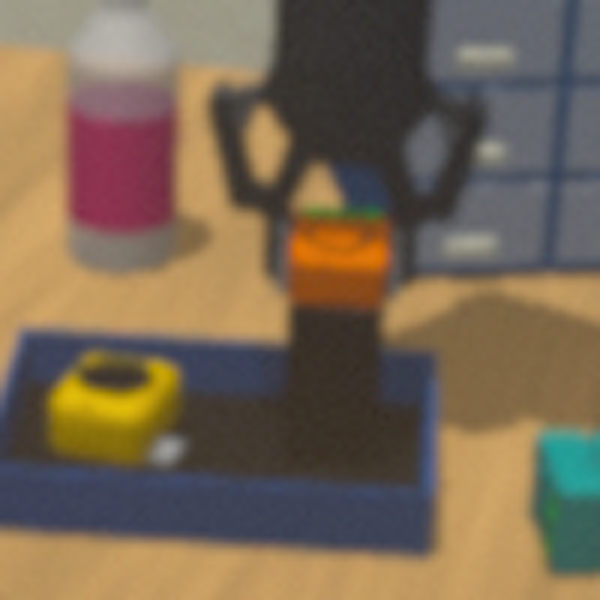

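Call:
send_rows(targets=[[1,-0.2,1,1.5,0],[1,-0.2,1,2.5,0],[0.42,-0.2,1,2.5,0],[0.4,-0.2,1,2.5,0],[0.38,-0.2,1,2.5,0],[0.3,-0.2,1,2.5,0],[0.2,-0.2,1,2.5,0],[0,-0.2,1,2.5,0],[0,-0.2,1,2.5,0]])

```text
time: 18.52
ee_pos: [0.4737, -0.2616, 0.0841]
tcp_rot: [180.0, -0.0, 8.6]
wrist_force: [0.7, 0.3, -0.1]
opening: 0.0855
```

```bash
python3 -c "
from h import *
c=snap('side','s14')
p=c['pixels'][:,:,::-1]
cv2.imwrite('pics/s14c.png',cv2.resize(p[150:250,290:390],None,fx=6,fy=6,interpolation=2))
print(bot.get_obs()['ee_pos'],bot.get_obs()['wrist_force'],bot.get_obs()['opening'])"
```

```text
[ 0.47371685 -0.26158681  0.08407715] [-0.54481932 -1.45567192 -0.8510011 ] 0.08564292638920652
```

View pics/s14c.png

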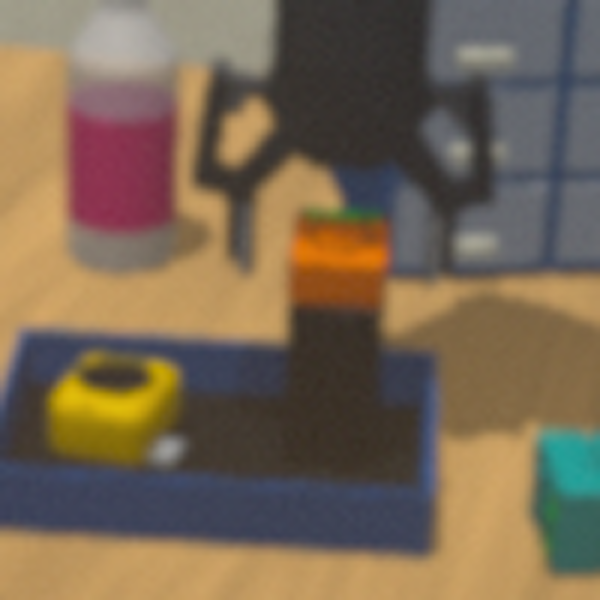

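Standing freely. Raise straight up and clear the view for a check.

Call:
send_rows(targets=[[0,0,0,30,0],[0,0,0,80,0],[0,0,0,130,0],[0,-30,30,170,0],[0,-60,80,180,0],[0,-90,140,180,0],[0,-110,200,180,0],[0,-110,260,180,0],[0,-110,310,180,0],[0,-110,310,180,0]])

```text
time: 19.82
ee_pos: [0.3633, 0.0514, 0.2642]
tcp_rot: [-180.0, -0.0, 9.0]
wrist_force: [0.2, 0.2, 0.5]
opening: 0.0851
```

```bash
python3 -c "
from h import *
c=snap('side','s15')
p=c['pixels'][:,:,::-1]
cv2.imwrite('pics/s15c.png',cv2.resize(p[140:300,150:390],None,fx=3,fy=3,interpolation=2))
c=snap('top','t15')
p=c['pixels'][:,:,::-1]
cv2.imwrite('pics/t15.png',p)
cv2.imwrite('pics/t15c.png',cv2.resize(p[170:290,340:460],None,fx=5,fy=5,interpolation=2))
print(bot.get_obs()['ee_pos'],bot.get_obs()['wrist_force'],bot.get_obs()['time'])"
```

```text
[0.36362898 0.0487795  0.2641762 ] [ 0.8944814  -1.16731701  0.47562203] 19.925
```

View pics/s15c.png

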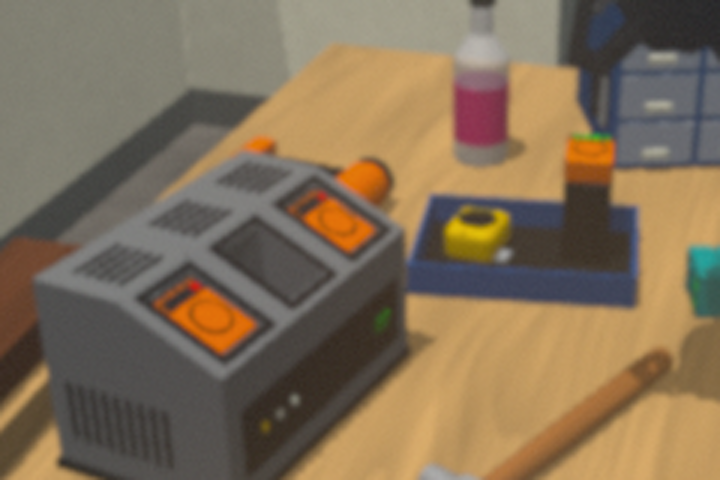

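View pics/t15c.png

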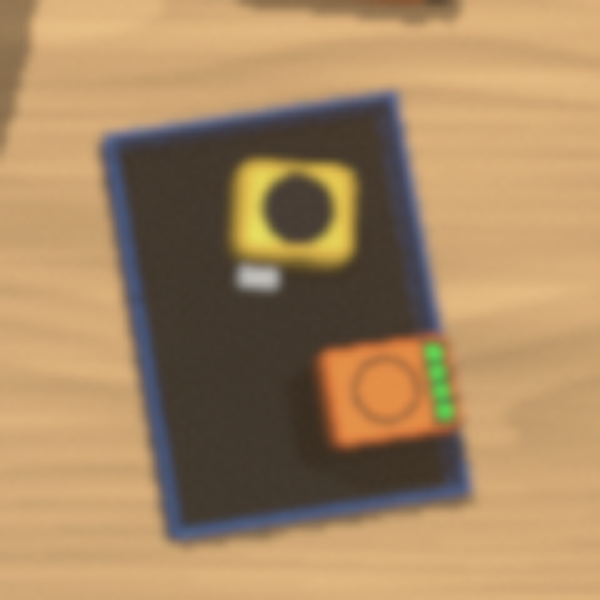

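View pics/t15.png

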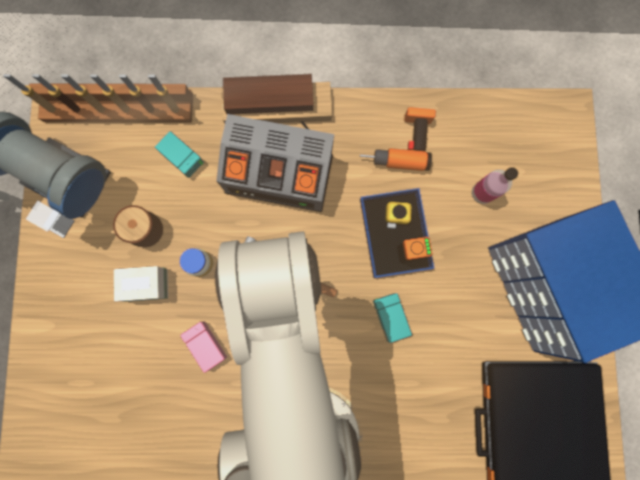

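```bash
python3 -c "
from h import *
c=load('t15')
e=np.array([ray(c,340+x/5,170+y/5,.119) for x,y in((320,352),(450,333),(462,430),(335,448))])
T=np.array([ray(c,340+x/5,170+y/5,.034) for x,y in((103,138),(396,92),(470,495),(172,540))]).mean(0)
m=e.mean(0);a=np.radians(8.64);d=m-T
print(m,T,d[0]*np.cos(a)+d[1]*np.sin(a),-d[0]*np.sin(a)+d[1]*np.cos(a),[np.linalg.norm(e[i]-e[i-1]) for i in range(4)])
# expected side-view silhouette of an upright pack: vertical edges
s=load('s15');ax=np.array([np.cos(a),np.sin(a),0]);ay=np.array([-ax[1],ax[0],0])
for z in(.119,.004): print(z,((proj(s,[np.r_[m[:2],z]+sx*.024*ax+.032*ay for sx in(-1,1)])-[150,140])*3).round())
print(((proj(s,[np.r_[m[:2],.119]+sx*.024*ax-.032*ay for sx in(-1,1)])-[150,140])*3).round())
p=s['p'][:,:,::-1]
cv2.imwrite('pics/s15d.png',cv2.resize(p[170:250,310:390],None,fx=8,fy=8,interpolation=2).clip(0,255))
"
```

```text
[ 0.47196706 -0.26026214  0.119     ] [ 0.52332733 -0.2237774   0.034     ] -0.056258357640334 -0.028355077561452453 [np.float64(0.04791257451730057), np.float64(0.0652008469062861), np.float64(0.048322465589093574), np.float64(0.06327464624002813)]
0.119 [[612. 162.]
 [562. 159.]]
0.004 [[605. 267.]
 [558. 264.]]
[[614. 136.]
 [566. 133.]]
```

View pics/s15d.png

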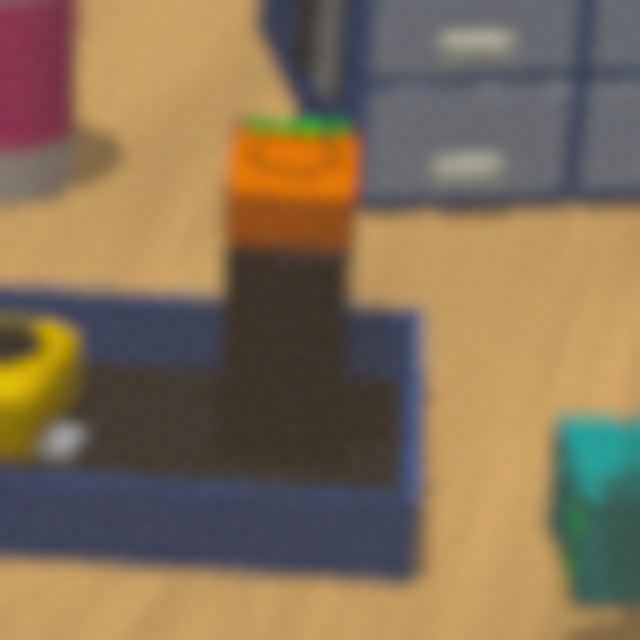

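```bash
python3 -c "
from workcell import bot
print(bot.job_done())"
```

```text
the job is handed in; nothing more can be done
None
```

The full battery now stands upright in the free half of the blue tray, and I handed the job in at about 20 s of the 45 s allowed. No verdict was reported.

- **Release:** the battery with four green bars was in the middle bay. I pushed it down along the slope with the shut fingertips until the firm stop at about 14 N, and it sprang up proud of the face.
- **Draw and place:** I gripped its ribbed sides and drew it out along the slope. It came out leaning 25°. With its lower edge touching the tray floor, I moved the gripper sideways until the battery stood upright. I then pressed it flat, with about 19 N on the wrist, opened the fingers and raised the arm clear.

Last checks:
- **Position:** the top camera puts the centre of its top face 56 mm towards the tray's -x end and 28 mm towards its -y side, inside the limits.
- **Upright:** in the side view its outline fits an upright battery at that spot to within about 1–2 pixels. I did not measure the tilt angle directly.
- **Other batteries:** both still look flush in their bays.
- **Bench:** by eye, the tape measure, drill, bottle, jar, carton and wood blank have not moved. The arm hid part of the mallet in the last top view, so that check covers only the part I could see.
- **Disagreements:** just before the final press, one rough top-view reading of the cap edge was about 5 mm off the upright position. A side-view reading of the cap's near edge was about 19 mm off. I took both as reading errors, because the views after release agreed with an upright battery.

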